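Unload a film roll and slide it onto the lit pane

TASK

Slide the brown film roll (yellow hub) up off its spindle and lower it, hub up, onto the blue board so that it lies inside the white circle, and let go. Then slide the loaded board across the light table, never lifting it, into the black taped outline until its front edge is flush against the red stop bar, between the two side lines, with the roll still inside its circle. Leave the white leader roll and the other things on the table where they are.

Things in the scene. Friction and masses are not known exactly. Their poses are not given: they have to be found in the camera images.
- film_roll: Loose roll of dark brown film (amber rings on top) on a yellow tube hub. Winding 76 mm across, 35 mm high; hub 36 mm across, 61 mm high, standing 26 mm above the winding: grip it there from above; bore 20 mm through. About 0.2 kg. Origin: on the axis at the underside, 12 mm above the table at the start (on film_stand); z along the axis.
- film_stand: Fixed dark steel disc, 90 mm across and 12 mm thick, with a steel spindle 14 mm across on its centre, whose top is 62 mm above the table (50 mm above the disc): the roll must rise more than 50 mm to come free. Origin: disc centre, on the table. It may stand at either of the two stand places.
- leader_stand: A stand like film_stand that carries the white leader roll. Leave alone.
- leader_roll: Loose white roll with a blue hub, of the same shape and size as the film roll, on leader_stand. Bystander: leave it there.
- board: Loose blue board, 200 mm (its x) by 130 mm (its y), 8 mm thick, about 0.4 kg, flat on the table. Origin: centre of its underside. +x points to its front edge (100 mm ahead), which starts roughly towards the stop bar. Black grip fin near the back edge, white painted circle near the front. Slides under up to about 10 N when loaded.
- fin (a point): Centre of the top of the board's black grip fin: 40 mm long (along board x), 12 mm thick (along board y), rising 37 mm above the board's top, fin top 45 mm above the table; at board x = -75 mm, y = 0. Rigidly part of the board; axes as the board's.
- circle (a point): Centre of the white painted circle on the board's top, 98 mm across, at board x = +30 mm, y = 0, 8 mm above the table. Only paint, no rim.
- pane: Fixed lit pane flush with the table, black tape outline (no bump), red stop bar (180 mm long, 14 wide, 14 high) across its front end. Origin, on the table: where the board's origin lies when its front edge touches the bar, centred. +x points to the bar, its near face 100 mm from the origin. Side lines' inner edges at y = +/-77 mm; back line at x = -134 mm.
- loupe: Bystander: loose black loupe, 48 mm across, 55 mm high, origin under its centre.
- phone: Bystander: loose black phone lying flat, 72 by 148 by 9 mm, origin under its centre.
- sleeve_box: Bystander: loose white plastic box with a green lid, 120 by 210 by 83 mm, origin under its centre.
There are look-alikes about, which are no part of the job. What is shaped like the film_roll but green is not meant.

How it is judged:
By the outcome, as a careful person would: the job done as asked, in the order asked, and still so for the second after the job is handed in, with the robot touching nothing.
It also fails if it takes over 56 s, if anything falls off the work surface, if the arm or the gripper's body presses on something with over 40 N, if the wrist force passes 120 N, or if a joint passes its speed limit or range.

ROBOT

A 7-joint arm with a two-finger parallel gripper is mounted at the origin on the work surface. World frame = base frame: x ahead of the robot, y to its left, z up, the work surface at z = 0. Lengths are in mm, angles in rad, forces in N, time in s.
With the tool pointing down it reaches from about 425 to 950 mm from the base axis. Payload 4.7 kg.
Tool frame: the origin (TCP) lies at the very end of the fingers, on their centre line; the grasp point (between the pads) lies 19 mm behind it (grip_point_offset is the distance from the TCP to the grasp point, in mm); z points along the fingers, x is the direction in which the jaws open and shut, and the axes are right-handed (so a half turn about z gives the same grasp; the last joint's range is limited). The gripper opens to 85 mm and grips with 20 to 120 N. Pads are 22 mm wide; open, the fingers measure 114 mm over their backs; the gripper's body (76 mm by 85 mm) begins 54 mm behind the grasp point. The pads swing forward as they close: fully open they stand 13 mm farther back than shut.
Start: joints at [-1.231, 0.469, -0.049, 1.532, 0.024, 1.141, -0.082], TCP at [243.296, 629.649, 209.235] pointing down, gripper open.
Joint ranges: [-2.59, 2.59], [-0.33, 1.99], [-1.39, 1.29], [0.1, 2.45], [-1.04, 4.18], [0.21, 1.99], [-2.66, 2.66]. Speed limits (rad/s): [2.57, 2.57, 3.14, 3.14, 3.14, 3.14, 3.14].

INTERFACE

Orientations are given as a unit quaternion [w, x, y, z].
In Python, from plant import observe, capture, sign_off, grip_point_offset gives the robot as it stands.
- The arm moves only by the shell command python3 -m inch 'ROWS' [FORCE]. ROWS is JSON, a list of rows, each a list of 7 numbers: the turn, a rotation vector about the tool's x, y, z in rad, then the shift along the tool's x, y, z in mm, then the opening in per cent of the stroke, from 0 (shut) to 100 (fully open). In form: [[wx, wy, wz, x, y, z, fingers], ...]. A call has 1 to 20 rows; each row shifts and turns the commanded pose from where the row before left it, along the tool's axes as they then stand; what a row does not reach is not made up. A row lasts 1/8 s, in which the tool goes at most 62.5 mm and 10.7 degrees, less where a joint would pass 70% of its speed; a pose out of reach is approached as far as the arm can. A call is refused whole if a number of a shift passes 62.5 or a number of a turn 0.188, either way. A call with a gripper value outside its range is refused whole. The fingers move at their own pace and stop on an object; FORCE is the grip in N (left out, the last holds). Time passes only in rows, so rows that do not move let the fingers close. It gives the time, the measured TCP pose, the force and the opening at its end, in the units of the state.
- observe(): the state, without advancing time (a new reading comes with each control period).
- capture(name): name is "scene" or "side" or "wrist"; returns a dict with "img" (384x512x3 uint8, red, green, blue), "depth" (384x512 float32, mm along the optical axis (not along the pixel's ray), 0 where there is no reading), "intrinsics" (3x3 intrinsics, pixels), "extrinsics" (4x4, takes a point from world to camera coordinates). Camera axes: x right, y up, looking along -z (the intrinsics and any distortion apply to the point x, -y, -z); pixel columns grow to the right and rows downward; lengths in mm; the calibration is good to about 2 mm. A picture is of the moment at which its call begins.
- sign_off(): hands the job in, once; it reports no verdict.
The state is a dict: "time": time; "q": joint angles; "joint_vel": joint speeds; "joint_efforts": joint torques, N m; "eef_pos": TCP position; "orientation": TCP orientation; "contact_force": force on the tool from outside, world axes, zero at the start; "moment": the same for the moment, N m; "grip_width": finger opening in mm.
Only numpy, scipy, OpenCV 4.12 (cv2) and the standard library are available. Lean on these libraries where they do the work, as an engineer would, in place of code of your own. Each camera call takes 0.05 s, during which the arm holds its last target.

## Working session

There is one attempt and no reset: what is moved stays moved. The work goes in short steps, Python scripts to look and compute and a shell command to move; the robot and the scene stay as the last step left them, time stands still between calls to the robot, and variables do not carry over. Pictures are saved under pics/ and viewed, and the job is handed in when it is done.

```bash
ls; mkdir -p pics; cat > h.py <<'E'
import numpy as np, cv2
from plant import observe, capture
def snap(n,name):
    c=capture(n); cv2.imwrite('pics/'+name+'.png',c['img'][:,:,::-1]); np.savez('pics/'+name+'.npz',**c); return c
def load(name): return dict(np.load('pics/'+name+'.npz'))
def ray(c,u,v,z):
    K=c['intrinsics'];E=c['extrinsics'];R=E[:3,:3];t=E[:3,3]
    d=np.array([(u-K[0,2])/K[0,0],-(v-K[1,2])/K[1,1],-1.]); o=-R.T@t; w=R.T@d
    return o+w*(z-o[2])/w[2]
def proj(c,p):
    q=c['extrinsics'][:3,:3]@np.array(p,float)+c['extrinsics'][:3,3]
    K=c['intrinsics']; return K[0,0]*q[0]/-q[2]+K[0,2], K[1,1]*-q[1]/-q[2]+K[1,2]
def cloud(c):
    K=c['intrinsics'];E=c['extrinsics'];d=c['depth'];v,u=np.mgrid[:384,:512]
    P=np.stack([(u-K[0,2])/K[0,0]*d,-(v-K[1,2])/K[1,1]*d,-d],-1)
    return (P-E[:3,3])@E[:3,:3]
E
python3 - <<'E'
from h import *
for n in ['scene','side','wrist']:
    c=snap(n,n+'0'); print(n,c['intrinsics'].tolist(), (-c['extrinsics'][:3,:3].T@c['extrinsics'][:3,3]).round(0))
print(observe()); from plant import grip_point_offset; print(grip_point_offset)
E
```

```text
pics
scene [[403.4987098602063, 0.0, 251.73285200347894], [0.0, 403.4987098602063, 194.46189375831685], [0.0, 0.0, 1.0]] [1193.  769.  655.]
side [[440.7489930898677, 0.0, 255.12902214030257], [0.0, 440.7489930898677, 191.6037654418987], [0.0, 0.0, 1.0]] [524. 879. 664.]
wrist [[307.0250483159428, 0.0, 256.39165898359187], [0.0, 307.0250483159428, 185.89885910964045], [0.0, 0.0, 1.0]] [168. 658. 372.]
{'time': 0.15, 'q': array([-1.23089418,  0.46930503, -0.04859521,  1.53340869,  0.02408224,
        1.14098731, -0.08231414]), 'joint_vel': array([-0.00063382, -0.0021366 ,  0.00049379, -0.00401789, -0.00036849,
       -0.00174947,  0.00025851]), 'joint_efforts': array([ 4.97638393e-04, -5.10769022e+01, -4.68537526e-02, -2.37974793e+01,
        1.07188345e-02,  5.54945727e-03,  2.11011454e-06]), 'eef_pos': array([243.14479492, 629.18088789, 208.37415537]), 'orientation': array([ 4.43341028e-04,  8.24770818e-01,  5.65466637e-01, -6.19708488e-04]), 'contact_force': array([-0.65378653, -0.41349977, -0.03686745]), 'moment': array([ 0.01705432,  0.01418714, -0.03580509]), 'grip_width': 85.46005305567972}
18.700000000000003
```

View pics/scene0.png

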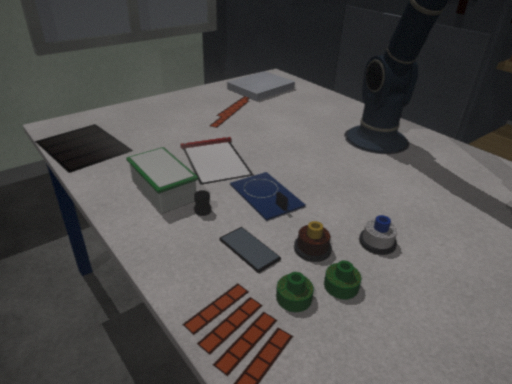

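View pics/side0.png

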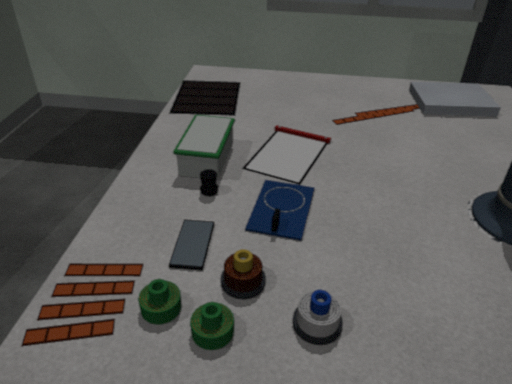

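View pics/wrist0.png

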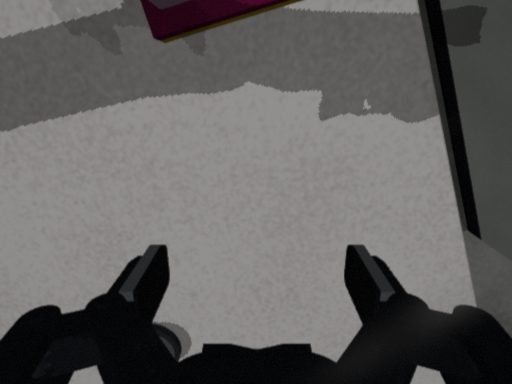

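The brown roll with the yellow hub is at scene (314,240) and side (243,270). Look-alikes are the white roll with a blue hub at scene (379,235) and the green rolls at (295,291) and (343,279). Only the first fits the description. I'll confirm it in a crop and measure it.

```bash
python3 - <<'E'
from h import *
for n in ['scene0','side0']:
    c=load(n); print(n,'base',proj(c,[0,0,0]),'tcp',proj(c,[243,629,208]))
    P=cloud(c); img=c['img']; hsv=cv2.cvtColor(img,cv2.COLOR_RGB2HSV)
    def show(nm,m,z):
        k,l,s,ce=cv2.connectedComponentsWithStats(m.astype(np.uint8))
        for i in range(1,k):
            if s[i,4]>30:
                p=P[l==i]; print(nm,s[i].tolist(),ce[i].round(1),'ray',ray(c,*ce[i],z).round(1),'cloud med',np.median(p,0).round(1))
    H,S,V=hsv[...,0],hsv[...,1],hsv[...,2]
    show('yellow',(H>20)&(H<32)&(S>130)&(V>80),68)
    show('blue',(H>105)&(H<125)&(S>120)&(V>40),8)
    show('red',((H<4)|(H>174))&(S>150)&(V>60),14)
    show('table?',(V>250),0)
c=load('scene0');a=c['img'][205:320,240:420];b=load('side0')['img'][230:360,130:360]
a=cv2.resize(a,None,fx=3,fy=3,interpolation=2);b=cv2.resize(b,(540,345))
cv2.imwrite('pics/crop1.png',np.vstack([a[:, :540],b])[:600,:,::-1])
a=cv2.resize(load('side0')['img'][110:250,210:350],(600,600),interpolation=2); cv2.imwrite('pics/crop2.png',a[:,:,::-1])
a=cv2.resize(load('scene0')['img'][125:225,165:315],(780,520),interpolation=2); cv2.imwrite('pics/crop3.png',a[:,:,::-1])
E
```

```text
scene0 base (np.float64(375.7191092198844), np.float64(138.52898307150602)) tcp (np.float64(568.3694904539195), np.float64(190.31126968055366))
yellow [309, 222, 14, 9, 74] [315.1 226.4] ray [615.8 288.7  68. ] cloud med [619.8 293.   72.9]
blue [237, 185, 47, 33, 477] [263.8 204.8] ray [603.7  89.3   8. ] cloud med [606.9  92.    8.2]
blue [246, 185, 30, 11, 197] [261.2 190.5] ray [565.2  30.3   8. ] cloud med [567.9  32.5   8.2]
blue [279, 189, 24, 21, 170] [291.5 200.1] ray [526.7 117.2   8. ] cloud med [522.5 124.    8.1]
blue [376, 216, 14, 16, 180] [382.1 223. ] ray [404.3 333.3   8. ] cloud med [478.1 373.7  68.9]
side0 base (np.float64(518.34829338874), np.float64(219.75187046049246)) tcp (np.float64(556.5641093248464), np.float64(436.1483856828089))
yellow [234, 250, 18, 13, 116] [242.5 256.1] ray [616.9 286.9  68. ] cloud med [616.  293.   72.9]
blue [246, 181, 67, 59, 1680] [280.2 213.6] ray [560.8  75.2   8. ] cloud med [555.   87.6   8.2]
blue [265, 188, 38, 23, 640] [283.9 198.9] ray [556.9  17.3   8. ] cloud med [556.5  18.    8.3]
blue [311, 290, 20, 25, 375] [320.1 302.1] ray [463.5 324.6   8. ] cloud med [468.9 378.5  69.1]
red [280, 128, 45, 11, 88] [302.3 132.8] ray [ 528.2 -314.1   14. ] cloud med [ 527.8 -314.9   13.7]
```

View pics/crop1.png

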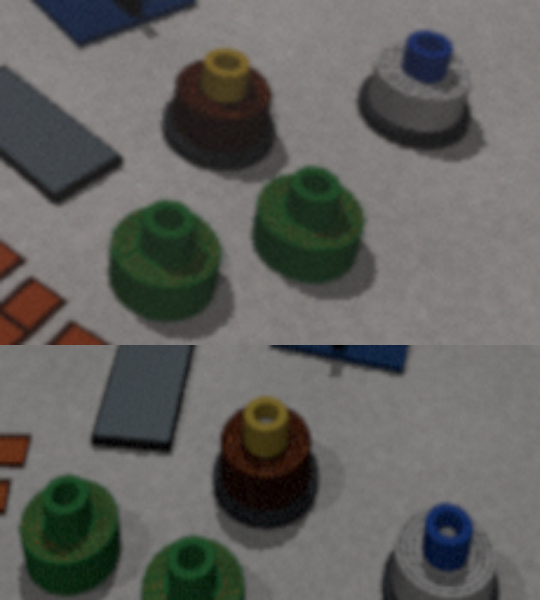

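View pics/crop2.png

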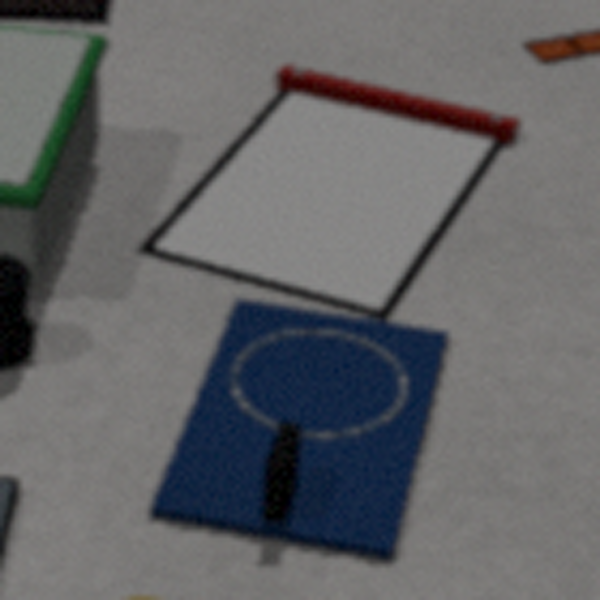

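View pics/crop3.png

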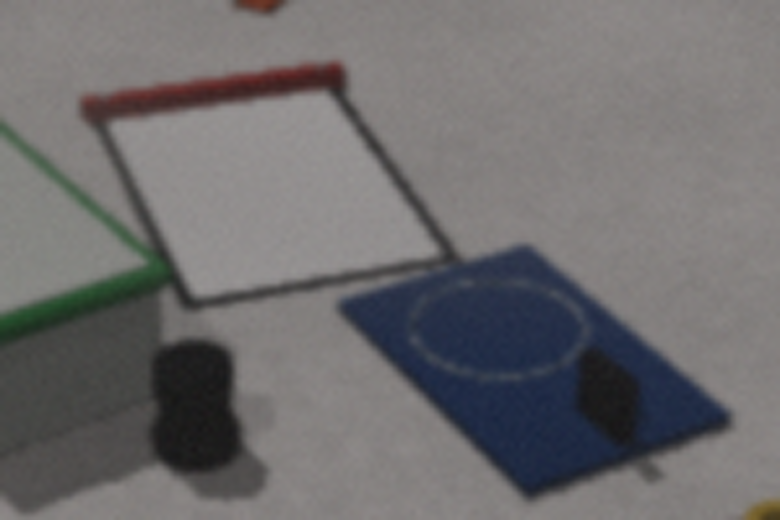

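The crop confirms it: the yellow hub on brown winding, seated on a dark disc. Next I'll measure the roll axis, board pose and pane pose.

```bash
cat > meas.py <<'E'
from h import *
def board(c,lo=(500,-60)):
    img=c['img'];hsv=cv2.cvtColor(img,cv2.COLOR_RGB2HSV);H,S,V=[hsv[...,i] for i in range(3)]
    m=((H>103)&(H<128)&(S>100)&(V>25)).astype(np.uint8)
    m=cv2.morphologyEx(m,cv2.MORPH_CLOSE,np.ones((9,9)))
    k,l,s,ce=cv2.connectedComponentsWithStats(m); i=1+np.argmax(s[1:,4])
    cn=max(cv2.findContours((l==i).astype(np.uint8),0,cv2.CHAIN_APPROX_NONE)[0],key=len)[:,0]
    p=np.array([ray(c,u,v,8)[:2] for u,v in cn],np.float32); return cv2.minAreaRect(p),p
def bar(c):
    img=c['img'];hsv=cv2.cvtColor(img,cv2.COLOR_RGB2HSV);H,S,V=[hsv[...,i] for i in range(3)]
    P=cloud(c); m=((H<6)|(H>172))&(S>100)&(V>40)&(abs(P[...,2]-13.5)<3)
    p=P[m][:,:2].astype(np.float32); p=p[(abs(p[:,0]-540)<150)&(p[:,1]<-150)]
    return cv2.minAreaRect(p),p
E
python3 - <<'E'
from meas import *
for n in ['scene0','side0']:
    c=load(n); print(n)
    r,p=board(c);print('board',r, cv2.boxPoints(r).round(1).tolist())
    r,p=bar(c);print('bar',r,len(p), cv2.boxPoints(r).round(1).tolist())
    hsv=cv2.cvtColor(c['img'],cv2.COLOR_RGB2HSV);H,S,V=[hsv[...,i] for i in range(3)];P=cloud(c)
    m=(H>18)&(H<34)&(S>100)&(V>50)&(P[...,2]>70)
    print('hub',m.sum(),cv2.minEnclosingCircle(P[m][:,:2].astype(np.float32)))
    v,u=np.nonzero(m); print('hub ray', cv2.minEnclosingCircle(np.array([ray(c,a,b,73)[:2] for a,b in zip(u,v)],np.float32)))
    # winding top z=47
    m=(abs(P[...,2]-47)<2)&(np.hypot(P[...,0]-617,P[...,1]-289)<60)
    print('wind',m.sum(),cv2.minEnclosingCircle(P[m][:,:2].astype(np.float32)))
    # fin top, bystanders
    m=(abs(P[...,2]-45)<4)&(V<60)&(abs(P[...,0]-570)<80)&(abs(P[...,1]-100)<70)
    if m.sum()>4: print('fin',m.sum(),cv2.minAreaRect(P[m][:,:2].astype(np.float32)))
    for nm,u,v in ([('paneBL',147,248),('paneBR',384,315),('barL',288,68),('barR',515,120)] if n=='side0' else []):
        print(nm,ray(c,210+u/4.286,110+v/4.286,0).round(1))
    for nm,u,v in ([('paneBL',190,305),('paneBR',458,260)] if n=='scene0' else []):
        print(nm,ray(c,165+u/5.2,125+v/5.2,0).round(1))
    m=(P[...,2]>50)&(abs(P[...,0]-680)<120)&(P[...,1]<140)&(P[...,1]>-300)
    print('tall box/loupe', P[m].min(0).round(), P[m].max(0).round())
E
```

```text
scene0
board ((564.511474609375, 51.337982177734375), (195.14337158203125, 125.0229721069336), 84.0107421875) [[492.20001220703125, -39.20000076293945], [616.5, -52.20000076293945], [636.9000244140625, 141.89999389648438], [512.5, 154.89999389648438]]
bar ((532.265380859375, -315.4192199707031), (14.343086242675781, 168.33383178710938), 72.65431213378906) 85 [[449.79998779296875, -297.20001220703125], [610.5, -347.3999938964844], [614.7000122070312, -333.70001220703125], [454.1000061035156, -283.5]]
hub 107 ((-60.9454345703125, 178.6301727294922), 706.7269287109375)
hub ray ((-271.6568908691406, 100.07825469970703), 930.3886108398438)
wind 314 ((619.0723876953125, 290.0733642578125), 38.527889251708984)
fin 49 ((571.7916259765625, 123.31706237792969), (37.787109375, 12.751861572265625), 85.0633544921875)
paneBL [ 678.9 -111.6    0. ]
paneBR [523.6 -61.    0. ]
tall box/loupe [ 728. -248.   50.] [800.  28.  87.]
side0
board ((559.8199462890625, 50.349639892578125), (202.92523193359375, 127.10005950927734), 83.34648132324219) [[484.8999938964844, -43.099998474121094], [611.2000122070312, -57.79999923706055], [634.7000122070312, 143.8000030517578], [508.5, 158.5]]
bar ((530.0299682617188, -317.54681396484375), (17.715761184692383, 175.76730346679688), 71.7578353881836) 134 [[443.79998779296875, -298.3999938964844], [610.7000122070312, -353.5], [616.2999877929688, -336.6000061035156], [449.29998779296875, -281.6000061035156]]
hub 147 ((568.0269775390625, 575.8485717773438), 306.4754943847656)
hub ray ((614.087646484375, 293.50494384765625), 20.271684646606445)
wind 536 ((615.8876953125, 290.1595153808594), 38.6024284362793)
fin 69 ((568.17529296875, 121.70580291748047), (42.55128479003906, 11.761670112609863), 83.60652160644531)
paneBL [ 675.7 -115.6    0. ]
paneBR [522.2 -65.9   0. ]
barL [ 609.7 -371.8    0. ]
barR [ 442.6 -321.2    0. ]
tall box/loupe [ 723. -250.   50.] [800.  27.  87.]
```

```bash
python3 -m inch '[[0,0,0.187,0,0,0,100],[0,0,0.187,0,0,0,100],[0,0,0.187,0,0,0,100],[0,0,0.187,0,0,0,100],[0,0,0.187,0,0,0,100],[0,0,0.187,0,0,0,100],[0,0,0.187,0,0,0,100],[0,0,0,37,27,0,100],[0,0,0,37,27,0,100],[0,0,0,37,27,0,100],[0,0,0,37,27,0,100],[0,0,0,37,27,0,100],[0,0,0,37,27,0,100],[0,0,0,37,27,0,100],[0,0,0,37,27,0,100],[0,0,0,37,27,0,100],[0,0,0,37,27,0,100],[0,0,0,37,27,0,100]]' 60 | cut -c1-600 
cat > where.py <<'E'
from h import *
from scipy.spatial.transform import Rotation as R
import sys
o=observe();q=o['orientation'];M=R.from_quat([q[1],q[2],q[3],q[0]]).as_matrix()
print('t',o['time'],'tcp',o['eef_pos'].round(1),'xang',np.degrees(np.arctan2(M[1,0],M[0,0])).round(2),'zax',M[:,2].round(4),'F',o['contact_force'].round(1),'w',o['grip_width'].round(1),'q',o['q'].round(2))
if len(sys.argv)>3: print('tool shift to target',(M.T@(np.array(list(map(float,sys.argv[1:4])))-o['eef_pos'])).round(1))
E
python3 where.py 617.5 290 51
```

```text
time: 2.4
eef_pos: [617.0, 289.9, 208.9]
orientation: [0.0, 0.999, -0.053, -0.0]
contact_force: [-1.0, 0.9, 0.3]
grip_width: 85.1Traceback (most recent call last):
  File "where.py", line 5, in <module>
    print('t',o['time'],'tcp',o['eef_pos'].round(1),'xang',np.degrees(np.arctan2(M[1,0],M[0,0])).round(2),'zax',M[:,2].round(4),'F',o['contact_force'].round(1),'w',o['grip_width'].round(1),'q',o['q'].round(2))
                                                                                                                                                                    ^^^^^^^^^^^^^^^^^^^^^
AttributeError: 'float' object has no attribute 'round'
```

Good. The wrist camera can refine the hub, circle and bar.

```bash
sed -i "s/o\['grip_width'\].round(1)/round(o['grip_width'],1)/" where.py; python3 where.py 617.5 290 51; python3 - <<'E'
from h import *
c=snap('wrist','w1'); P=cloud(c)
hsv=cv2.cvtColor(c['img'],cv2.COLOR_RGB2HSV);H,S,V=[hsv[...,i] for i in range(3)]
m=(H>18)&(H<34)&(S>100)&(V>50)
print(m.sum(),P[m].min(0),P[m].max(0)); 
v,u=np.nonzero(m)
print('hub',cv2.minEnclosingCircle(np.array([ray(c,a,b,73)[:2] for a,b in zip(u,v)],np.float32)) if m.sum() else 0, u.mean(),v.mean())
print(proj(c,[617.5,290,73]))
E
```

```text
t 2.4 tcp [617.  289.9 208.9] xang -6.11 zax [-6.e-04  0.e+00 -1.e+00] F [-1.   0.9  0.3] w 85.1 q [-0.74  0.49  0.35  1.53 -0.18  1.15 -0.46]
tool shift to target [ 6.000e-01 -1.000e-01  1.579e+02]
1304 [600.58800825 258.74348735  21.99781773] [789.83160563 440.21366799 372.97500469]
hub ((686.1238403320312, 335.9457702636719), 99.77589416503906) 273.1096625766871 143.99233128834356
(np.float64(256.46427231284923), np.float64(167.95303351904147))
```

View pics/w1.png

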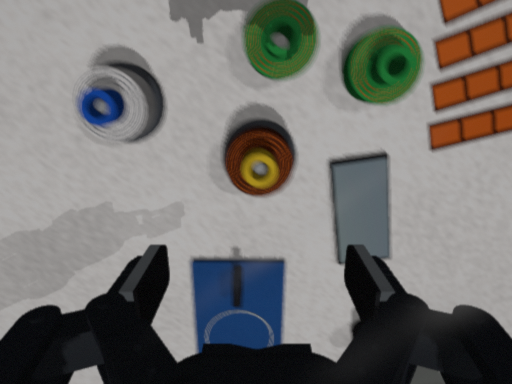

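```bash
python3 - <<'E'
from h import *
c=load('w1')
hsv=cv2.cvtColor(c['img'],cv2.COLOR_RGB2HSV);H,S,V=[hsv[...,i] for i in range(3)]
def fit(m,z):
    v,u=np.nonzero(m); p=np.array([ray(c,a,b,z)[:2] for a,b in zip(u,v)],np.float32); return cv2.minEnclosingCircle(p)
box=np.zeros(H.shape,bool); box[120:200,220:300]=1
m=(H>18)&(H<34)&(S>120)&(V>50)&box; m=cv2.morphologyEx(m.astype(np.uint8),cv2.MORPH_OPEN,np.ones((3,3)));print('hub',m.sum(),fit(m,73))
P=cloud(c); m=(abs(P[...,2]-47)<3)&box; p=P[m][:,:2].astype(np.float32); print('wind',cv2.minEnclosingCircle(p))
m=(abs(P[...,2]-73)<3)&box; p=P[m][:,:2].astype(np.float32); print('hub cloud',cv2.minEnclosingCircle(p))
# board fin
m=(V<60)&(abs(P[...,2]-45)<4); m[:250]=0;m[310:]=0;m[:,:215]=0;m[:,260:]=0
print('fin',cv2.minAreaRect(P[m][:,:2].astype(np.float32)))
E
```

```text
hub 1024 ((621.907958984375, 289.29046630859375), 21.20619773864746)
wind ((617.9378051757812, 289.5948181152344), 37.85930252075195)
hub cloud ((618.0347290039062, 289.4301452636719), 17.81516456604004)
fin ((573.0966796875, 121.81002044677734), (39.93062210083008, 7.727673053741455), 82.75042724609375)
```

```bash
python3 -m inch '[[0,0,0,1,0.3,30,100],[0,0,0,0,0,40,100],[0,0,0,0,0,40,100],[0,0,0,0,0,30,100],[0,0,0,0,0,17,100],[0,0,0,0,0,0,100],[0,0,0,0,0,0,30],[0,0,0,0,0,0,20],[0,0,0,0,0,0,20],[0,0,0,0,0,0,20],[0,0,0,0,0,0,20],[0,0,0,0,0,0,20]]' 60; python3 where.py
```

```text
time: 3.95
eef_pos: [617.2, 290.5, 52.2]
orientation: [-0.0, 0.999, -0.053, -0.0]
contact_force: [0.0, 0.5, 0.1]
grip_width: 16.8
t 3.95 tcp [617.2 290.5  52.2] xang -6.13 zax [-1.e-04  1.e-04 -1.e+00] F [0.  0.5 0.1] w 16.8 q [-0.71  0.65  0.31  1.66 -0.24  0.87 -0.41]
```

Width 16.8 mm is less than the 36 mm hub, so something is off. I'll look.

```bash
python3 - <<'E'
from h import *
a=snap('wrist','w2');b=snap('side','s2');c=snap('scene','c2')
im=np.hstack([b['img'][180:340,150:350],c['img'][150:310,220:420]]);cv2.imwrite('pics/x2.png',cv2.resize(im,(800,320))[:,:,::-1])
E
```

```text
(no output)
```

View pics/w2.png

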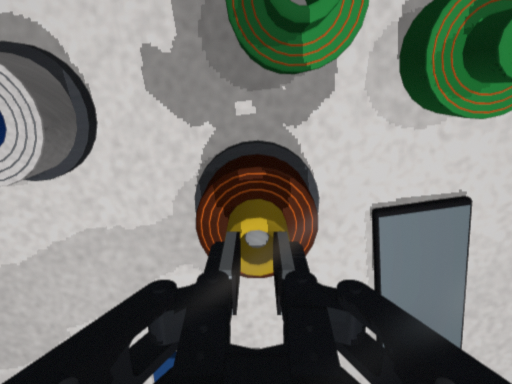

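View pics/x2.png

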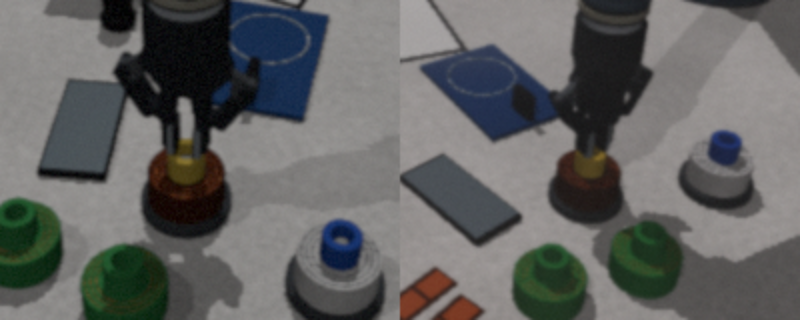

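```bash
python3 - <<'E'
from h import *
for n in ['w2','s2','c2']:
    c=load(n);P=cloud(c);V=c['img'].max(2).astype(int);S=c['img'].max(2).astype(int)-c['img'].min(2)
    m=(np.hypot(P[...,0]-617,P[...,1]-290)<45)&(P[...,2]>50)&(P[...,2]<110)
    v,u=np.nonzero(m)
    print(n,m.sum())
    for z in range(50,110,4):
        k=m&(abs(P[...,2]-z-2)<=2)
        if k.sum(): print(z,k.sum(),P[k].min(0).round(),P[k].max(0).round(),c['img'][k].mean(0).round())
E
python3 - <<'E'
import cv2;im=cv2.imread('pics/s2.png')[220:300,210:280];cv2.imwrite('pics/x3.png',cv2.resize(im,None,fx=7,fy=7,interpolation=2))
E
```

```text
w2 5143
50 178 [602. 279.  50.] [635. 307.  54.] [81. 67. 16.]
54 244 [602. 279.  54.] [635. 307.  58.] [80. 67. 18.]
58 593 [602. 278.  58.] [635. 307.  62.] [105.  99.  74.]
62 307 [602. 278.  62.] [635. 307.  66.] [85. 72. 26.]
66 321 [602. 278.  66.] [635. 307.  70.] [82. 69. 21.]
70 1158 [601. 271.  70.] [635. 307.  74.] [148. 124.  34.]
74 79 [604. 280.  74.] [633. 303.  78.] [66. 57. 28.]
78 161 [598. 278.  78.] [639. 303.  82.] [60. 55. 47.]
82 262 [597. 286.  82.] [640. 303.  86.] [43. 41. 39.]
86 266 [596. 279.  86.] [640. 303.  90.] [44. 42. 42.]
90 291 [596. 285.  90.] [640. 303.  94.] [40. 39. 40.]
94 320 [596. 278.  94.] [640. 303.  98.] [43. 44. 44.]
98 339 [596. 286.  98.] [640. 303. 102.] [37. 38. 39.]
102 365 [596. 279. 102.] [640. 303. 106.] [42. 43. 44.]
106 259 [604. 281. 106.] [640. 303. 110.] [47. 47. 49.]
s2 517
50 33 [598. 292.  50.] [644. 322.  54.] [65. 52. 18.]
54 26 [598. 278.  54.] [629. 308.  58.] [70. 59. 22.]
58 49 [598. 277.  58.] [632. 307.  62.] [69. 59. 27.]
62 37 [598. 278.  62.] [632. 308.  66.] [69. 59. 23.]
66 43 [598. 278.  66.] [632. 308.  7
[... 678 characters left out ...]
24 [606. 285.  58.] [635. 308.  62.] [74. 61. 31.]
62 22 [607. 279.  62.] [635. 308.  66.] [74. 61. 32.]
66 31 [607. 278.  66.] [637. 308.  70.] [77. 64. 32.]
70 40 [607. 278.  70.] [636. 307.  74.] [86. 72. 36.]
74 15 [607. 283.  74.] [634. 308.  78.] [67. 57. 36.]
78 17 [602. 285.  78.] [638. 303.  81.] [46. 44. 41.]
82 25 [607. 282.  82.] [640. 304.  86.] [43. 41. 40.]
86 22 [596. 283.  86.] [640. 304.  90.] [44. 43. 43.]
90 29 [599. 283.  90.] [641. 304.  94.] [40. 39. 40.]
94 24 [596. 284.  94.] [641. 304.  98.] [37. 37. 38.]
98 22 [595. 284.  98.] [640. 304. 102.] [37. 37. 37.]
102 29 [597. 285. 102.] [641. 303. 106.] [33. 33. 34.]
106 21 [600. 288. 106.] [641. 304. 110.] [35. 35. 36.]
```

View pics/x3.png

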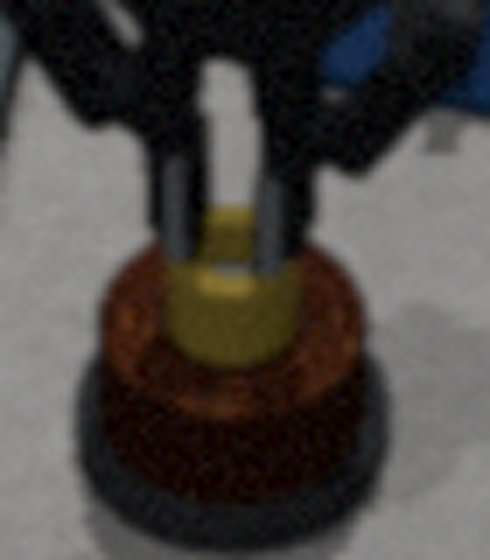

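The fingers closed just above the hub. The depth data puts the tips at z≈76 although the reported TCP is 52, so the tips end about 24 mm behind the reported TCP. I'll reopen, go lower by that amount and watch the force.

```bash
python3 -m inch '[[0,0,0,0,0,0,100],[0,0,0,0,0,0,100],[0,0,0,0,0,0,100],[0,0,0,0,0,0,100],[0,0,0,0,0,0,100],[0,0,0,0.5,0.5,8,100],[0,0,0,0,0,8,100],[0,0,0,0,0,8,100],[0,0,0,0,0,0,100]]' 60; python3 - <<'E'
from h import *
a=snap('wrist','w3');b=snap('side','s3');c=snap('scene','c3')
im=np.hstack([b['img'][200:310,180:310],c['img'][180:290,250:380]]);cv2.imwrite('pics/x4.png',cv2.resize(im,(800,338))[:,:,::-1])
for n,c in (('w',a),('s',b),('c',c)):
    P=cloud(c);I=c['img'].astype(int);dark=(I.max(2)-I.min(2)<15)
    m=(np.hypot(P[...,0]-617,P[...,1]-290)<62)&(P[...,2]>30)&dark
    for x0,x1 in((560,600),(632,675)):
        k=m&(P[...,0]>x0)&(P[...,0]<x1); print(n,x0,np.percentile(P[k][:,2],[0,1,3,5]).round(1) if k.sum() else 0)
E
```

```text
time: 5.22
eef_pos: [616.9, 289.6, 27.0]
orientation: [0.0, 0.999, -0.053, -0.001]
contact_force: [-0.3, 0.8, -0.5]
grip_width: 85.5
w 560 [31.  64.7 69.  72.2]
w 632 [30.7 64.1 68.7 72.4]
s 560 [ 30.   44.9  85.9 110.2]
s 632 [31.9 65.2 75.2 85.6]
c 560 [31.7 67.  73.2 78.2]
c 632 [30.  35.3 44.2 87.6]
```

View pics/x4.png

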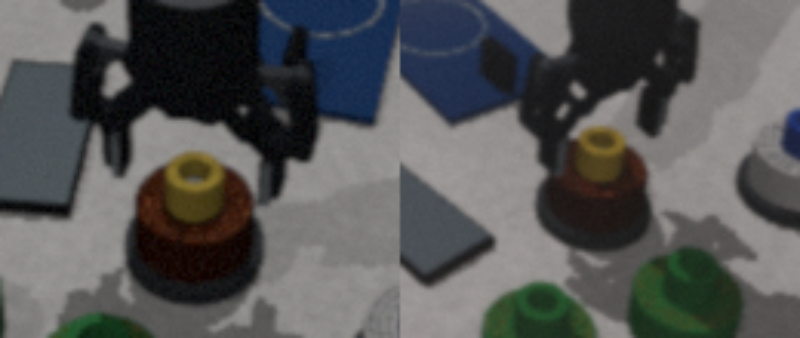

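Open tips sit at z≈64, which matches 24 + 13 mm behind the TCP. Closing now.

```bash
python3 -m inch '[[0,0,0,0,0,0,20],[0,0,0,0,0,0,20],[0,0,0,0,0,0,20],[0,0,0,0,0,0,20],[0,0,0,0,0,0,20],[0,0,0,0,0,0,20],[0,0,0,0,0,0,20]]' 60; python3 where.py
```

```text
time: 6.25
eef_pos: [617.9, 290.2, 28.8]
orientation: [-0.0, 0.999, -0.053, 0.0]
contact_force: [-0.8, -0.6, 5.3]
grip_width: 33.9
t 6.25 tcp [617.9 290.2  28.8] xang -6.13 zax [ 5.e-04  6.e-04 -1.e+00] F [-0.8 -0.6  5.3] w 33.9 q [-0.7   0.68  0.3   1.68 -0.25  0.83 -0.4 ]
```

```bash
python3 -m inch '[[0,0,0,0,0,-4,20],[0,0,0,0,0,-6,20],[0,0,0,0,0,-10,20],[0,0,0,0,0,-10,20],[0,0,0,0,0,-10,20],[0,0,0,0,0,-10,20],[0,0,0,0,0,-10,20],[0,0,0,0,0,-10,20],[0,0,0,0,0,-10,20],[0,0,0,0,0,0,20],[0,0,0,0,0,0,20]]'; python3 where.py; python3 - <<'E'
from h import *
b=snap('side','s4');c=snap('scene','c4');w=snap('wrist','w4')
im=np.hstack([b['img'][180:310,180:330],c['img'][160:290,250:400]]);cv2.imwrite('pics/x5.png',cv2.resize(im,(800,347))[:,:,::-1])
E
```

```text
time: 7.62
eef_pos: [617.4, 289.9, 107.9]
orientation: [0.0, 0.999, -0.053, -0.0]
contact_force: [0.1, 0.8, -2.2]
grip_width: 34.0
t 7.625 tcp [617.4 289.9 107.9] xang -6.13 zax [-6.e-04 -2.e-04 -1.e+00] F [ 0.1  0.8 -2.2] w 34.0 q [-0.72  0.59  0.33  1.63 -0.22  0.96 -0.43]
```

View pics/x5.png

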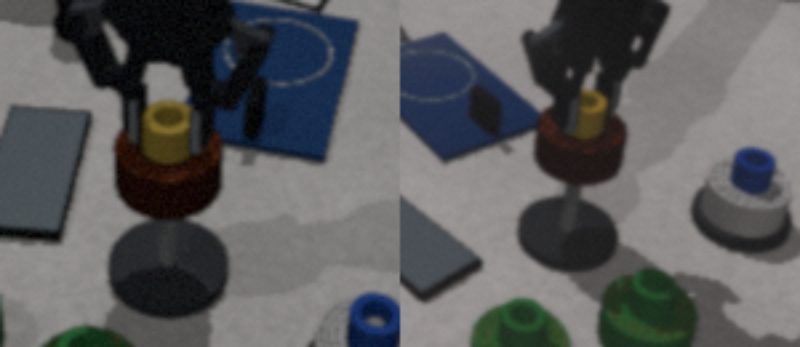

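View pics/w4.png

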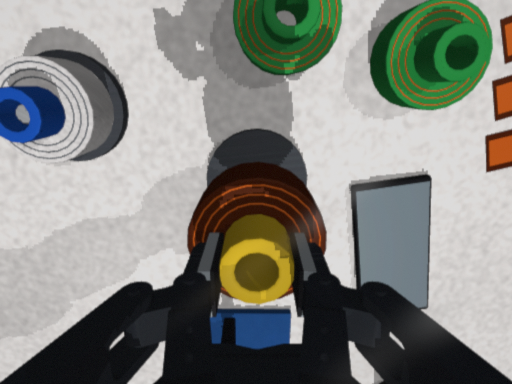

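The roll is free of the spindle, underside about 90 mm up. Next: the roll's offset in the gripper and the circle centre.

```bash
python3 - <<'E'
from h import *
for n in ['s4','c4','w4']:
    c=load(n);P=cloud(c);I=c['img'].astype(int)
    hsv=cv2.cvtColor(c['img'],cv2.COLOR_RGB2HSV);H,S,V=[hsv[...,i] for i in range(3)]
    r=np.hypot(P[...,0]-617,P[...,1]-290)<50
    k=r&(H>18)&(H<34)&(S>100)&(P[...,2]>120); zt=np.percentile(P[k][:,2],95)
    k=r&(H<20)&(S>90)&(P[...,2]>100)&(P[...,2]<zt-20); zw=np.percentile(P[k][:,2],90); k&=abs(P[...,2]-zw)<3
    print(n,'hubtop',zt.round(1),'wind z',zw.round(1),cv2.minEnclosingCircle(P[k][:,:2].astype(np.float32)))
for n in ['s4','c4','scene0','side0']:
    c=load(n);P=cloud(c);I=c['img'].astype(int)
    w=np.array([9,9])
    m=(abs(P[...,2]-8)<2.5)&(np.hypot(P[...,0]-558,P[...,1]-21)<56)&(I[...,2]-I[...,0]<35)&(I.max(2)>70)
    v,u=np.nonzero(m); pts=np.array([ray(c,a,b,8)[:2] for a,b in zip(u,v)],np.float32)
    if len(pts)>8:
        A=np.c_[2*pts,np.ones(len(pts))];s=np.linalg.lstsq(A,(pts**2).sum(1),rcond=None)[0]
        print(n,len(pts),'circle lsq',s[:2],np.sqrt(s[2]+s[0]**2+s[1]**2),cv2.fitEllipse(pts))
E
```

```text
s4 hubtop 155.2 wind z 126.9 ((614.9114379882812, 293.1470031738281), 36.416282653808594)
c4 hubtop 152.6 wind z 127.0 ((620.3317260742188, 292.0368347167969), 35.52070236206055)
w4 hubtop 151.6 wind z 125.7 ((617.3974609375, 289.2041320800781), 37.706539154052734)
s4 125 circle lsq [557.13085861  16.16424195] 48.41994857172151 ((557.1222534179688, 16.19145965576172), (97.01426696777344, 97.31903076171875), 145.28465270996094)
c4 174 circle lsq [557.33767837  17.83352443] 48.11171564714329 ((557.3484497070312, 17.797250747680664), (96.19933319091797, 98.3918685913086), 97.70454406738281)
scene0 340 circle lsq [558.95250829  20.24763285] 42.73511339022559 ((559.1270751953125, 19.99920082092285), (90.6744613647461, 96.36238861083984), 73.52713775634766)
side0 124 circle lsq [557.30038917  15.1681814 ] 48.81289703018624 ((557.2799682617188, 15.189001083374023), (97.70045471191406, 98.20355224609375), 127.80696868896484)
```

```bash
python3 -m inch '[[0,0,0,-1.5,14,0,20],[0,0,0,-3,28,0,20],[0,0,0,-3,28,0,20],[0,0,0,-3,28,0,20],[0,0,0,-3,28,0,20],[0,0,0,-3,28,0,20],[0,0,0,-3,28,0,20],[0,0,0,-3,28,0,20],[0,0,0,-3,28,0,20],[0,0,0,-3,28,0,20],[0,0,0,-1.5,11,0,20],[0,0,0,0,0,0,20],[0,0,0,0,0,10,20],[0,0,0,0,0,15,20],[0,0,0,0,0,15,20],[0,0,0,0,0,10,20],[0,0,0,0,0,10,20],[0,0,0,0,0,0,20],[0,0,0,0,0,0,20]]'; python3 where.py 557.7 17.5 24.5; python3 - <<'E'
from h import *
b=snap('side','s5');c=snap('scene','c5')
im=np.hstack([b['img'][120:260,210:350],c['img'][110:250,190:330]]);cv2.imwrite('pics/x6.png',cv2.resize(im,(800,400))[:,:,::-1])
for c in(b,c):
    P=cloud(c);hsv=cv2.cvtColor(c['img'],cv2.COLOR_RGB2HSV);H,S,V=[hsv[...,i] for i in range(3)]
    k=(np.hypot(P[...,0]-557,P[...,1]-17)<55)&(H<20)&(S>90)&(P[...,2]>50); zw=np.percentile(P[k][:,2],85);k&=abs(P[...,2]-zw)<4;print(zw,cv2.minEnclosingCircle(P[k][:,:2].astype(np.float32)))
E
```

```text
time: 10.15
eef_pos: [558.6, 17.6, 48.5]
orientation: [-0.0, 0.999, -0.054, 0.0]
contact_force: [0.1, 0.5, -2.7]
grip_width: 33.9
t 10.15 tcp [558.6  17.6  48.5] xang -6.14 zax [ 7.e-04  1.e-04 -1.e+00] F [ 0.1  0.5 -2.7] w 33.9 q [-0.37  0.49  0.34  1.97 -0.24  0.71  0.01]
tool shift to target [-0.9  0.2 24. ]
68.40187258182527 ((556.546875, 21.59107780456543), 36.252403259277344)
83.40148155618505 ((565.8760986328125, 32.212223052978516), 4.308187007904053)
```

View pics/x6.png

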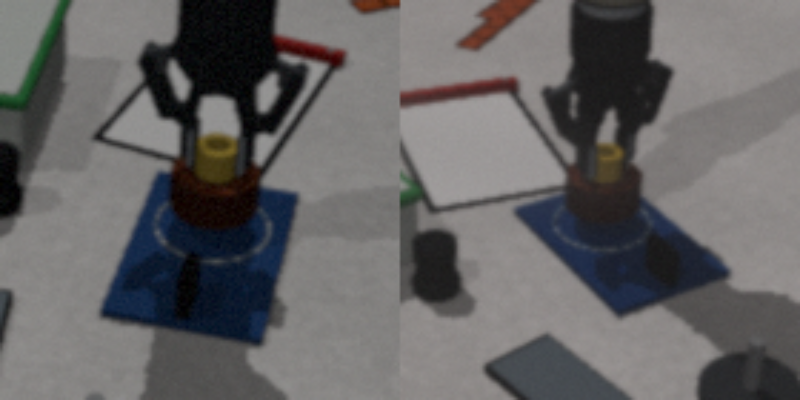

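The roll hovers above the circle about 24 mm clear. I'll lower it gently and watch the force.

```bash
python3 -m inch '[[0,0,0,-0.6,0,6,20],[0,0,0,0,0,6,20],[0,0,0,0,0,5,20],[0,0,0,0,0,3,20],[0,0,0,0,0,1.5,20],[0,0,0,0,0,0,20]]'; python3 where.py; python3 -m inch '[[0,0,0,0,0,1,20],[0,0,0,0,0,0.5,20],[0,0,0,0,0,0,20]]'
```

```text
time: 11.0
eef_pos: [557.7, 17.7, 26.6]
orientation: [-0.0, 0.999, -0.054, -0.0]
contact_force: [0.5, -0.7, -2.4]
grip_width: 33.6
t 11.0 tcp [557.7  17.7  26.6] xang -6.14 zax [-0.e+00  1.e-04 -1.e+00] F [ 0.5 -0.7 -2.4] w 33.6 q [-0.35  0.52  0.32  1.99 -0.26  0.67  0.02]
time: 11.38
eef_pos: [557.7, 17.8, 25.2]
orientation: [-0.0, 0.999, -0.053, 0.0]
contact_force: [-0.1, 0.7, -1.8]
grip_width: 33.6
```

```bash
python3 -m inch '[[0,0,0,0,0,0.7,20],[0,0,0,0,0,0,20]]';python3 -m inch '[[0,0,0,0,0,0.7,20],[0,0,0,0,0,0,20]]'; python3 -m inch '[[0,0,0,0,0,0.7,20],[0,0,0,0,0,0,20]]'
```

```text
time: 11.62
eef_pos: [557.9, 17.8, 24.8]
orientation: [-0.0, 0.999, -0.053, 0.0]
contact_force: [-1.8, 0.2, 1.4]
grip_width: 34.1
time: 11.88
eef_pos: [557.9, 17.8, 24.7]
orientation: [-0.0, 0.999, -0.054, 0.0]
contact_force: [-2.1, -0.3, 6.9]
grip_width: 33.9
time: 12.12
eef_pos: [557.9, 17.8, 24.7]
orientation: [-0.001, 0.999, -0.054, 0.0]
contact_force: [-2.5, -0.3, 12.7]
grip_width: 34.2
```

Contact confirmed by force. I'll relax the preload, open, rise and check.

```bash
python3 -m inch '[[0,0,0,0,0,-1.4,20],[0,0,0,0,0,0,45],[0,0,0,0,0,0,60],[0,0,0,0,0,0,80],[0,0,0,0,0,0,80],[0,0,0,0,0,0,80],[0,0,0,0,0,-15,80],[0,0,0,0,0,-25,80],[0,0,0,0,0,-30,80],[0,0,0,0,0,-30,80],[0,0,0,0,0,0,100],[0,0,0,0,0,0,100]]'; python3 where.py; python3 - <<'E'
from meas import *
b=snap('side','s6');c=snap('scene','c6');w=snap('wrist','w6')
im=np.hstack([b['img'][120:260,210:350],c['img'][110:250,190:330]]);cv2.imwrite('pics/x7.png',cv2.resize(im,(800,400))[:,:,::-1])
for c in(b,c,w):
    P=cloud(c);hsv=cv2.cvtColor(c['img'],cv2.COLOR_RGB2HSV);H,S,V=[hsv[...,i] for i in range(3)]
    k=(np.hypot(P[...,0]-557,P[...,1]-17)<55)&(abs(P[...,2]-43)<2.5)&(V>25)&(S>80)
    print('wind',k.sum(),cv2.minEnclosingCircle(P[k][:,:2].astype(np.float32)))
    k=(abs(P[...,2]-45)<4)&(V<60)&(abs(P[...,0]-570)<30)&(abs(P[...,1]-122)<30)
    if k.sum()>5: print('fin',k.sum(),cv2.minAreaRect(P[k][:,:2].astype(np.float32)))
E
```

```text
time: 13.62
eef_pos: [557.3, 17.9, 124.5]
orientation: [-0.0, 0.999, -0.053, -0.0]
contact_force: [-0.0, 0.1, -1.3]
grip_width: 85.5
t 13.625 tcp [557.3  17.9 124.5] xang -6.12 zax [-2.e-04  3.e-04 -1.e+00] F [-0.   0.1 -1.3] w 85.5 q [-0.41  0.38  0.38  1.92 -0.18  0.87 -0.04]
wind 278 ((556.5831909179688, 20.87077522277832), 37.84030532836914)
fin 69 ((568.3566284179688, 122.25547790527344), (41.80210876464844, 12.012533187866211), 83.56465148925781)
wind 99 ((561.145263671875, 23.012386322021484), 32.92001724243164)
fin 48 ((571.2474975585938, 121.95162200927734), (39.35386657714844, 15.079395294189453), 80.4638671875)
wind 4052 ((558.2714233398438, 17.301971435546875), 37.69026184082031)
fin 943 ((570.8143310546875, 120.61825561523438), (39.15873336791992, 11.607950210571289), 83.59406280517578)
```

View pics/x7.png

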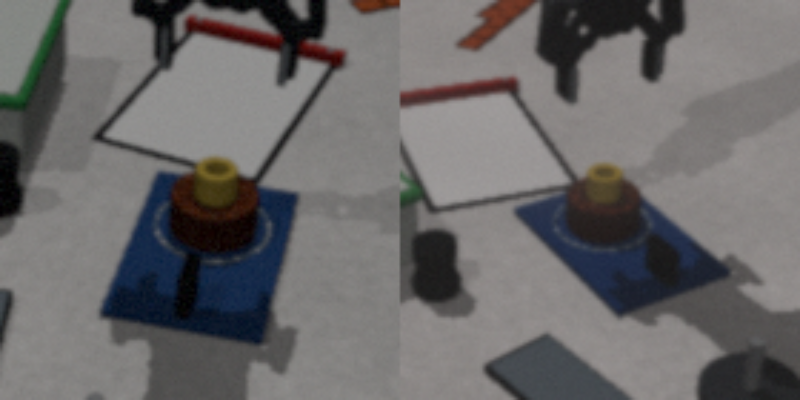

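View pics/w6.png

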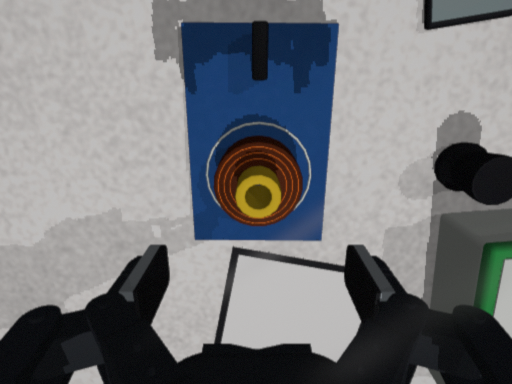

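```bash
python3 - <<'E'
from meas import *
for n in ['w6','s6']:
    c=load(n);P=cloud(c);I=c['img'].astype(int)
    m=(abs(P[...,2]-8)<3)&(np.abs(np.hypot(P[...,0]-558,P[...,1]-18)-48)<9)&(I[...,2]-I[...,0]<35)&(I.max(2)>70)
    pts=P[m][:,:2]; A=np.c_[2*pts,np.ones(len(pts))];s=np.linalg.lstsq(A,(pts**2).sum(1),rcond=None)[0]
    print('circle',len(pts),s[:2].round(1),np.sqrt(s[2]+s[0]**2+s[1]**2).round(1))
    m=(abs(P[...,2]-8)<2)&(I[...,2]-I[...,0]>25)&(np.hypot(P[...,0]-560,P[...,1]-50)<140)
    print('board',cv2.minAreaRect(P[m][:,:2].astype(np.float32)))
E
```

```text
circle 671 [558.6  16.3] 48.8
board ((562.0975952148438, 46.29649353027344), (199.1878662109375, 129.8516387939453), 83.50202178955078)
circle 70 [556.9  16.3] 48.8
board ((560.0913696289062, 49.285274505615234), (199.0274658203125, 128.22042846679688), 83.07474517822266)
```

The roll is about 1 mm off the circle centre. Now over to the fin.

```bash
python3 -m inch '[[0,0,0.007,0,-15,0,100],[0,0,0,0.5,-25,0,100],[0,0,0,0.5,-25,0,100],[0,0,0,0.5,-25,0,100],[0,0,0,0.5,-13,0,100],[0,0,0,0,0,0,100],[0,0,0,0,0,25,100],[0,0,0,0,0,30,100],[0,0,0,0,0,25,100],[0,0,0,0,0,0,100],[0,0,0,0,0,0,100]]'; python3 where.py 570.8 120.7 2;  python3 - <<'E'
from meas import *
b=snap('side','s7');c=snap('scene','c7');w=snap('wrist','w7')
im=np.hstack([b['img'][120:260,210:350],c['img'][110:250,210:350]]);cv2.imwrite('pics/x8.png',cv2.resize(im,(800,400))[:,:,::-1])
c=w;P=cloud(c);V=c['img'].max(2)
k=(abs(P[...,2]-45)<4)&(V<60)&(abs(P[...,0]-570)<30)&(abs(P[...,1]-122)<30)
if k.sum()>5: print('fin',k.sum(),cv2.minAreaRect(P[k][:,:2].astype(np.float32)))
E
```

```text
time: 15.15
eef_pos: [572.0, 119.2, 45.4]
orientation: [-0.0, 0.998, -0.058, 0.001]
contact_force: [-0.2, 0.1, 1.1]
grip_width: 85.3
t 15.15 tcp [572.  119.2  45.4] xang -6.6 zax [ 1.3e-03  1.0e-04 -1.0e+00] F [-0.2  0.1  1.1] w 85.3 q [-0.52  0.53  0.32  1.92 -0.24  0.74 -0.18]
tool shift to target [-1.4 -1.4 43.4]
fin 1203 ((570.4134521484375, 121.32011413574219), (39.74073028564453, 11.641297340393066), 83.7099838256836)
```

View pics/x8.png

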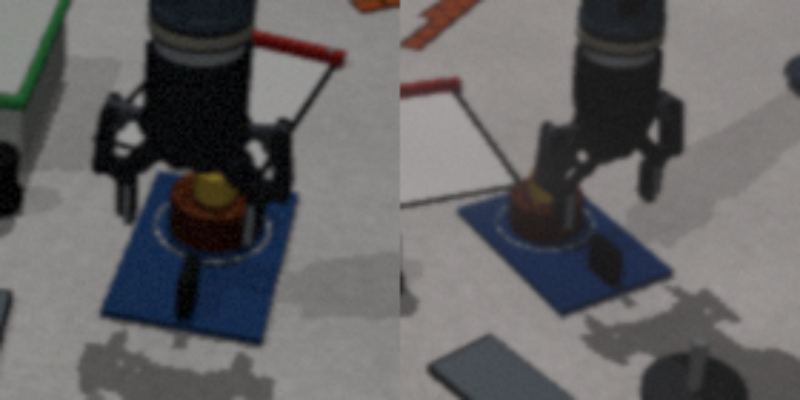

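View pics/w7.png

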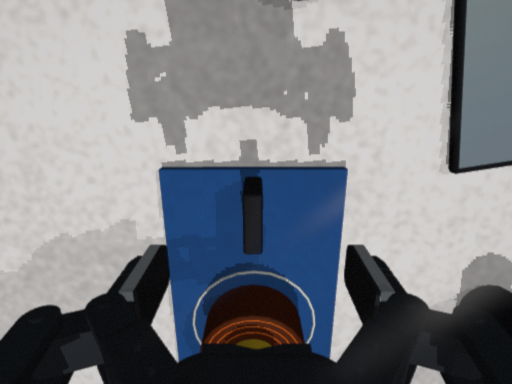

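```bash
python3 -m inch '[[0,0,0,-1.2,-1.5,12,100],[0,0,0,0,0,15,100],[0,0,0,0,0,10,100],[0,0,0,0,0,6,100],[0,0,0,0,0,0,100],[0,0,0,0,0,0,50],[0,0,0,0,0,0,30],[0,0,0,0,0,0,30]]' 40; python3 where.py 570.8 120.7 2;  python3 - <<'E'
from meas import *
b=snap('side','s8');c=snap('scene','c8')
im=np.hstack([b['img'][120:260,210:350],c['img'][110:250,210:350]]);cv2.imwrite('pics/x9.png',cv2.resize(im,(800,400))[:,:,::-1])
E
```

```text
time: 16.3
eef_pos: [570.4, 121.6, 1.8]
orientation: [-0.0, 0.998, -0.057, 0.0]
contact_force: [0.2, -0.2, 0.4]
grip_width: 32.0
t 16.3 tcp [570.4 121.6   1.8] xang -6.53 zax [ 6.e-04  3.e-04 -1.e+00] F [ 0.2 -0.2  0.4] w 32.0 q [-0.5   0.59  0.29  1.94 -0.27  0.65 -0.15]
tool shift to target [ 0.5  0.9 -0.2]
```

View pics/x9.png

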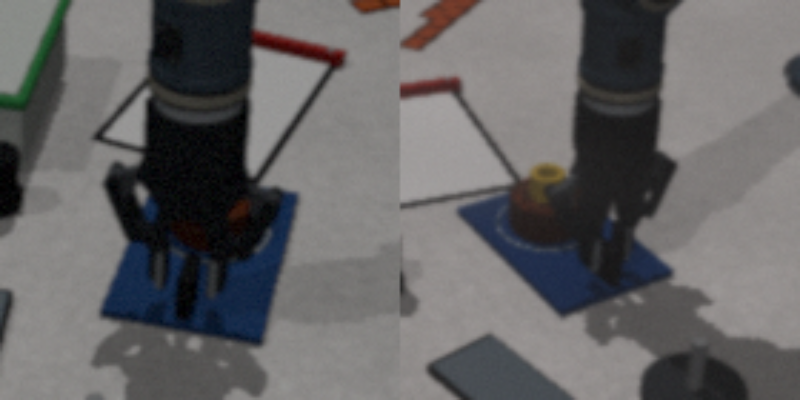

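The fingers straddle the fin with the tips clear of the board. Closing.

```bash
python3 -m inch '[[0,0,0,0,0,0,10],[0,0,0,0,0,0,5],[0,0,0,0,0,0,5],[0,0,0,0,0,0,5],[0,0,0,0,0,0,5]]' 50; python3 where.py;  python3 - <<'E'
from meas import *
b=snap('side','s9');c=snap('scene','c9')
im=np.hstack([b['img'][120:260,210:350],c['img'][110:250,210:350]]);cv2.imwrite('pics/x10.png',cv2.resize(im,(800,400))[:,:,::-1])
for c in (b,c):
    P=cloud(c);I=c['img'].astype(int)
    m=(abs(P[...,2]-8)<2)&(I[...,2]-I[...,0]>25)&(np.hypot(P[...,0]-560,P[...,1]-50)<140)
    print('board',cv2.minAreaRect(P[m][:,:2].astype(np.float32)))
# pane fit
for n in ('s9','s0'):
  pass
E
```

```text
time: 17.02
eef_pos: [570.3, 121.6, 1.7]
orientation: [-0.0, 0.998, -0.057, 0.0]
contact_force: [-2.0, 0.8, 4.6]
grip_width: 10.6
t 17.025 tcp [570.3 121.6   1.7] xang -6.53 zax [ 1.e-04  2.e-04 -1.e+00] F [-2.   0.8  4.6] w 10.6 q [-0.5   0.59  0.29  1.94 -0.27  0.65 -0.15]
board ((560.0431518554688, 49.34708023071289), (199.56385803222656, 127.9111328125), 83.05929565429688)
board ((563.2608032226562, 49.15946960449219), (196.0880584716797, 128.08741760253906), 84.19715118408203)
```

View pics/x10.png

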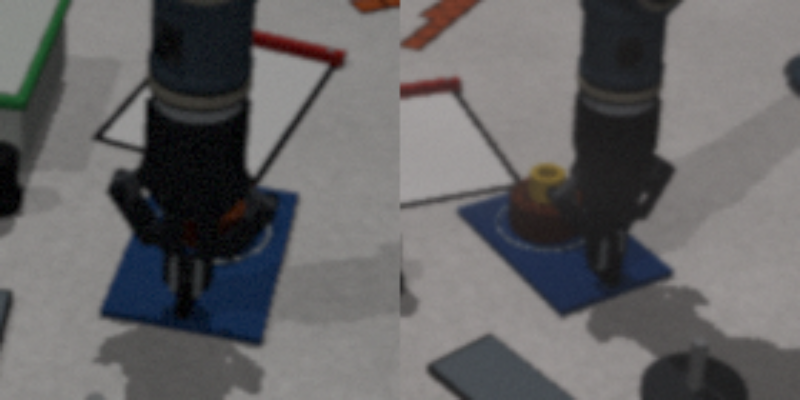

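Fin gripped at 10.6 mm. The slide starts in halves, turning 11.4° on the way, with ramped speed.

```bash
python3 -m inch '[[0,0,0.01,1,3,0,5],[0,0,0.01,2,6,0,5],[0,0,0.01,3,9,0,5],[0,0,0.01,4,12,0,5],[0,0,0.01,4,12,0,5],[0,0,0.01,4,12,0,5]]'; python3 where.py
```

```text
time: 17.88
eef_pos: [580.7, 69.4, 1.7]
orientation: [-0.002, 0.996, -0.086, 0.0]
contact_force: [-1.0, 7.3, 4.2]
grip_width: 10.9
t 17.875 tcp [580.7  69.4   1.7] xang -9.85 zax [ 8.0e-04  4.5e-03 -1.0e+00] F [-1.   7.3  4.2] w 10.9 q [-0.41  0.59  0.3   1.93 -0.28  0.65 -0.11]
```

```bash
python3 -m inch '[[0,0,0.01,4,12,0,5],[0,0,0.01,4,12,0,5],[0,0,0.01,4,12,0,5],[0,0,0.01,4,12,0,5],[0,0,0.01,4,12,0,5],[0,0,0.01,4,12,0,5],[0,0,0.01,4,12,0,5],[0,0,0.01,4,12,0,5],[0,0,0.01,3,9,0,5],[0,0,0.01,2,6,0,5],[0,0,0.01,1,3,0,5],[0,0,0.01,0,0,0,5],[0,0,0.01,0,0,0,5],[0,0,0.01,0,0,0,5],[0,0,0,0,0,0,5]]'; python3 where.py 597.3 -106.5 1.7;  python3 - <<'E'
from meas import *
w=snap('wrist','w10');b=snap('side','s10');c=snap('scene','c10')
im=np.hstack([b['img'][90:230,210:350],c['img'][90:230,165:305]]);cv2.imwrite('pics/x11.png',cv2.resize(im,(800,400))[:,:,::-1])
for c in (b,c,w):
    P=cloud(c);I=c['img'].astype(int)
    m=(abs(P[...,2]-8)<2)&(I[...,2]-I[...,0]>25)&(np.hypot(P[...,0]-575,P[...,1]+177)<140)
    if m.sum()>20:print('board',m.sum(),cv2.minAreaRect(P[m][:,:2].astype(np.float32)))
E
```

```text
time: 19.75
eef_pos: [594.1, -53.6, 1.8]
orientation: [-0.0, 0.988, -0.156, 0.001]
contact_force: [4.7, 2.8, 2.5]
grip_width: 11.0
t 19.75 tcp [594.1 -53.6   1.8] xang -17.98 zax [ 2.4e-03  2.0e-04 -1.0e+00] F [4.7 2.8 2.5] w 11.0 q [-0.23  0.61  0.34  1.91 -0.31  0.67 -0.02]
tool shift to target [19.4 49.3  0. ]
board 666 ((568.0726928710938, -127.26390075683594), (189.1322479248047, 128.9556121826172), 71.76492309570312)
board 318 ((572.768310546875, -124.36213684082031), (180.04238891601562, 123.91352081298828), 71.52913665771484)
board 10570 ((580.5533447265625, -97.29548645019531), (124.51810455322266, 129.62164306640625), 72.06918334960938)
```

View pics/x11.png

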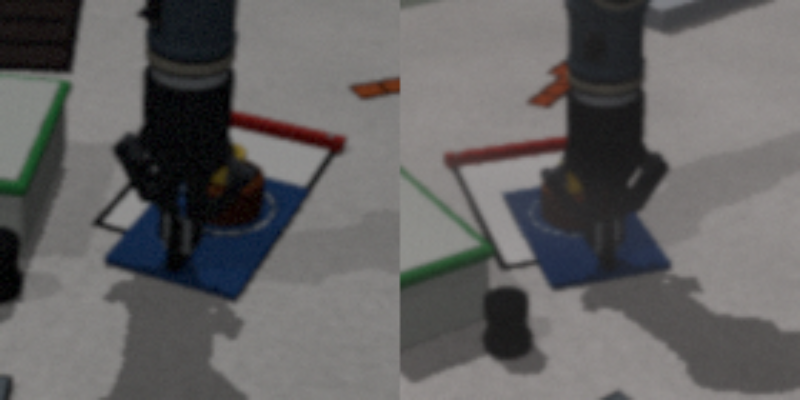

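View pics/w10.png

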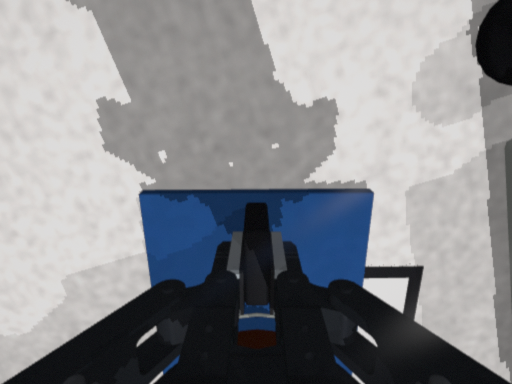

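Heading is now within about 0.2° of the pane's, and the board still needs about 19 mm to its left. I'll correct that while moving forward and stop about 30 mm short.

```bash
python3 -m inch '[[0,0,0,1,3,0,5],[0,0,0,2,6,0,5],[0,0,0,3,9,0,5],[0,0,0,4,11,0,5],[0,0,0,4,11,0,5],[0,0,0,3,9,0,5],[0,0,0,1.5,5,0,5],[0,0,0,1,3,0,5],[0,0,0,0,0,0,5],[0,0,0,0,0,0,5]]'; python3 where.py 585 -144.6 1.7;  python3 - <<'E'
from meas import *
w=snap('wrist','w11');b=snap('side','s11');c=snap('scene','c11')
a=b['img'][100:220,220:350];d=c['img'][110:230,170:300]
cv2.imwrite('pics/x12.png',cv2.resize(np.hstack([a,d]),(800,369),interpolation=2)[:,:,::-1])
for c in (b,c,w):
    P=cloud(c);I=c['img'].astype(int)
    m=(abs(P[...,2]-8)<2)&(I[...,2]-I[...,0]>25)&(np.hypot(P[...,0]-572,P[...,1]+184)<140)
    if m.sum()>20:
        r=cv2.minAreaRect(P[m][:,:2].astype(np.float32));print('board',m.sum(),r,cv2.boxPoints(r).round(1).tolist())
    r,p=bar(c) if c is not w else (0,[]); print('bar',r)
E
```

```text
time: 21.15
eef_pos: [593.3, -111.8, 1.8]
orientation: [-0.002, 0.988, -0.157, -0.001]
contact_force: [0.5, 7.9, 6.5]
grip_width: 11.2
t 21.15 tcp [ 593.3 -111.8    1.8] xang -18.06 zax [-0.0012  0.0038 -1.    ] F [0.5 7.9 6.5] w 11.2 q [-0.12  0.62  0.33  1.89 -0.31  0.69  0.08]
tool shift to target [ 2.3 33.8 -0.1]
board 758 ((568.4169311523438, -180.709228515625), (199.43414306640625, 129.0112762451172), 71.51463317871094) [[475.6000061035156, -254.8000030517578], [598.0, -295.70001220703125], [661.2000122070312, -106.5999984741211], [538.9000244140625, -65.69999694824219]]
bar ((493.9291076660156, -306.5616149902344), (16.2513427734375, 99.57374572753906), 72.07523345947266)
board 313 ((573.7091674804688, -180.72100830078125), (192.1892852783203, 123.40154266357422), 73.42642974853516) [[487.20001220703125, -255.1999969482422], [605.4000244140625, -290.3999938964844], [660.2999877929688, -106.19999694824219], [542.0, -71.0]]
bar ((577.732177734375, -329.9603576660156), (15.317912101745605, 74.84909057617188), 72.69943237304688)
board 15996 ((580.8228759765625, -151.3726806640625), (132.53512573242188, 130.1262664794922), 71.7497329711914) [[498.29998779296875, -193.89999389648438], [621.9000244140625, -234.6999969482422], [663.4000244140625, -108.80000305175781], [539.7999877929688, -68.0999984741211]]
bar 0
```

View pics/x12.png

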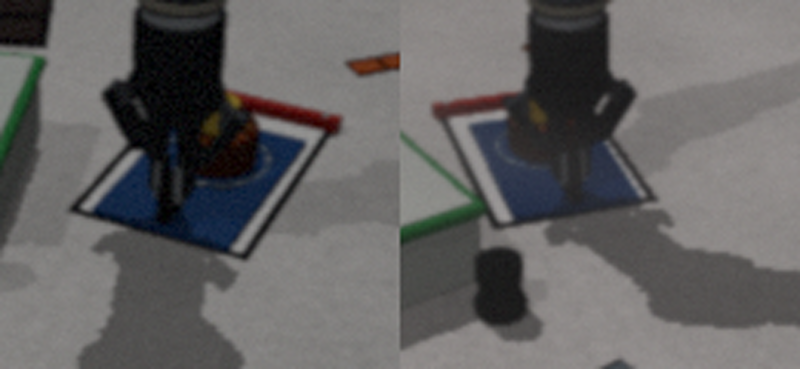

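View pics/w11.png

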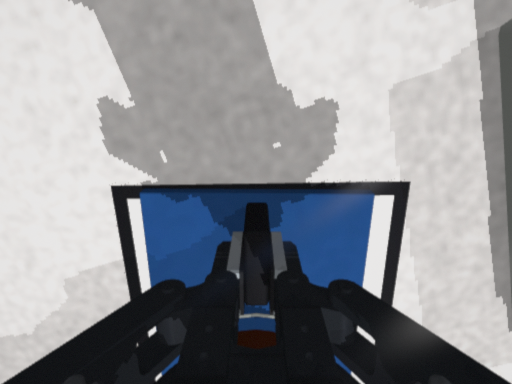

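Wrist view: the white gaps beside the board are about 13 px (left, x 128–141) and 22 px (right, x 373–395), so the board needs about 2–3 mm more in tool +x. I'll measure the exact tape angle.

```bash
python3 - <<'E'
from meas import *
c=load('w11');V=c['img'].max(2).astype(int);I=c['img'].astype(int)
def fl(p):
    vx,vy,x,y=cv2.fitLine(np.array(p,np.float32),cv2.DIST_HUBER,0,.01,.01).ravel(); return np.degrees(np.arctan2(vy,vx)),(x,y)
# left tape inner edge (dark->bright) and right tape inner edge (bright->dark), rows 205-260
L=[];Rr=[];BL=[];BR=[]
for v in range(203,262,3):
    r=V[v]; g=np.diff(r)
    u=110+np.argmax(g[110:150]); L.append(ray(c,u+.5,v,0)[:2])
    u=375+np.argmin(g[375:410]); Rr.append(ray(c,u+.5,v,0)[:2])
    s=I[v,:,2]-I[v,:,0]; b=np.nonzero(s>25)[0]; BL.append(ray(c,b.min()-.5,v,8)[:2]);BR.append(ray(c,b.max()+.5,v,8)[:2])
for n,p in(('tapeL',L),('tapeR',Rr),('boardL',BL),('boardR',BR)): print(n,fl(p))
# tape back outer edge
B=[ray(c,u,165+np.argmin(np.diff(V[165:200,u]))+.5,0)[:2] for u in list(range(116,135,2))+list(range(380,408,2))]
print('back',fl(B))
n=np.array([np.cos(np.radians(-18.05)),np.sin(np.radians(-18.05))])
f=lambda p:np.mean(np.array(p)@n)
print('lateral: tape L,R',f(L),f(Rr),'board',f(BL),f(BR))
E
```

```text
tapeL (np.float32(72.76592), (np.float32(521.43787), np.float32(-92.96141)))
tapeR (np.float32(73.04881), (np.float32(667.82916), np.float32(-140.81699)))
boardL (np.float32(71.640816), (np.float32(532.84753), np.float32(-91.34366)))
boardR (np.float32(71.58044), (np.float32(655.2466), np.float32(-131.20222)))
back (np.float32(-17.153013), (np.float32(588.0733), np.float32(-81.845085)))
lateral: tape L,R 524.5551476138709 678.5838282241338 board 534.9267956585887 663.6521802507342
```

The pane's heading is about 1.2° off my estimate, and the lateral error is 2.3 mm. I'll correct both and go on, leaving about 8 mm for a slow approach.

```bash
python3 -m inch '[[0,0,-0.005,0.5,2,0,5],[0,0,-0.008,0.8,4,0,5],[0,0,-0.008,1,5,0,5],[0,0,0,0,6,0,5],[0,0,0,0,4,0,5],[0,0,0,0,3,0,5],[0,0,0,0,1,0,5],[0,0,0,0,0,0,5],[0,0,0,0,0,0,5]]'; python3 where.py;  python3 - <<'E'
from meas import *
w=snap('wrist','w12');b=snap('side','s12')
cv2.imwrite('pics/x13.png',cv2.resize(b['img'][100:200,230:350],(720,600),interpolation=2)[:,:,::-1])
E
```

```text
time: 22.42
eef_pos: [588.9, -136.3, 1.7]
orientation: [-0.002, 0.989, -0.146, -0.0]
contact_force: [2.1, 8.1, 5.8]
grip_width: 11.3
t 22.425 tcp [ 588.9 -136.3    1.7] xang -16.8 zax [ 1.0e-04  3.4e-03 -1.0e+00] F [2.1 8.1 5.8] w 11.3 q [-0.08  0.62  0.32  1.89 -0.3   0.69  0.13]
```

View pics/x13.png

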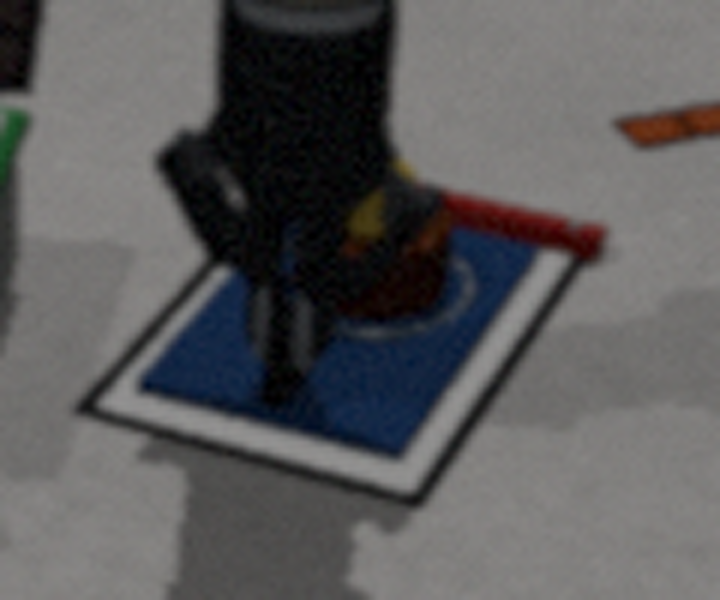

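View pics/w12.png

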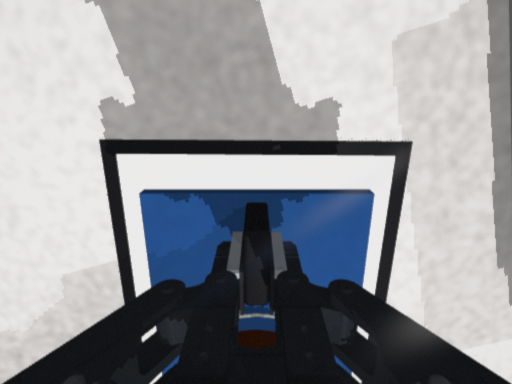

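```bash
cat > gap.py <<'E'
from meas import *
import sys
c=load(sys.argv[1]);V=c['img'].max(2).astype(int);I=c['img'].astype(int)
def fl(p):
    vx,vy,x,y=cv2.fitLine(np.array(p,np.float32),cv2.DIST_HUBER,0,.01,.01).ravel(); return np.array([vx,vy]),np.array([x,y])
B=[];E=[];L=[];R=[];BL=[];BR=[]
for u in range(150,365,4):
    col=V[:,u]; s=I[:,u,2]-I[:,u,0]
    e=np.nonzero(s[150:230]>25)[0]; 
    if not len(e): continue
    e=150+e[0]; E.append(ray(c,u,e-.5,8)[:2])
    k=e-5
    while k>60 and col[k]>110: k-=1
    B.append(ray(c,u,k+.5,0)[:2])
d,b0=fl(B);de,e0=fl(E); print('back line ang',np.degrees(np.arctan2(d[1],d[0])),'edge ang',np.degrees(np.arctan2(de[1],de[0])),'gap',abs(np.cross(d,e0-b0)),'spread',len(B))
for v in range(205,262,3):
    g=np.diff(V[v]); L.append(ray(c,100+np.argmax(g[100:150])+.5,v,0)[:2]); R.append(ray(c,373+np.argmin(g[373:412])+.5,v,0)[:2])
    b=np.nonzero((I[v,:,2]-I[v,:,0])>25)[0]; BL.append(ray(c,b.min()-.5,v,8)[:2]);BR.append(ray(c,b.max()+.5,v,8)[:2])
n=d if d[0]>0 else -d
f=lambda p:np.mean(np.array(p)@n)
print('gaps left',f(BL)-f(L),'right',f(R)-f(BR),[np.degrees(np.arctan(np.divide(*fl(p)[0][::-1]))).round(2) for p in (L,R,BL,BR)])
E
python3 gap.py w12 2>/dev/null
```

```text
back line ang -17.212929 edge ang -16.819273 gap 17.955074 spread 54
gaps left 13.414890050400913 right 11.914657449737206 [np.float32(73.11), np.float32(72.82), np.float32(72.97), np.float32(73.09)]
```

The back gap is 18 mm and should be 34 mm at contact, so up to 16 mm remain. Side gaps are 13.4 and 11.9 mm. Creeping forward and watching the force.

```bash
python3 -m inch '[[0,0,0,0,1.5,0,5],[0,0,0,0,2,0,5],[0,0,0,0,2,0,5],[0,0,0,0,2,0,5],[0,0,0,0,1.5,0,5],[0,0,0,0,1,0,5]]'; python3 -m inch '[[0,0,0,0,1,0,5],[0,0,0,0,1,0,5]]'; python3 -m inch '[[0,0,0,0,1,0,5],[0,0,0,0,1,0,5]]'
```

```text
time: 23.28
eef_pos: [586.2, -145.5, 1.7]
orientation: [-0.002, 0.989, -0.146, -0.0]
contact_force: [1.9, 8.0, 6.0]
grip_width: 11.1
time: 23.52
eef_pos: [586.2, -145.6, 1.8]
orientation: [-0.003, 0.989, -0.146, -0.0]
contact_force: [3.3, 11.8, 5.9]
grip_width: 11.0
time: 23.78
eef_pos: [586.2, -145.6, 1.8]
orientation: [-0.004, 0.989, -0.145, 0.0]
contact_force: [3.6, 15.8, 5.6]
grip_width: 10.9
```

```bash
python3 -c "
from meas import *
snap('wrist','w13')"; python3 gap.py w13 2>/dev/null; python3 where.py
```

```text
back line ang -17.193142 edge ang -17.155058 gap 28.08638 spread 54
gaps left 13.592272325370459 right 11.753037613665583 [np.float32(72.92), np.float32(72.9), np.float32(73.2), np.float32(73.1)]
t 23.825 tcp [ 586.2 -145.6    1.8] xang -16.67 zax [ 0.0013  0.008  -1.    ] F [ 4.4 13.5  5.6] w 10.9 q [-0.06  0.62  0.32  1.89 -0.3   0.68  0.16]
```

Motion stopped and force doubled: the front edge is against the bar, and the back edge is now parallel to the back line within 0.1°. I'll push a little more, ease off partly and open slowly.

```bash
python3 -m inch '[[0,0,0,0,1,0,5],[0,0,0,0,0,0,5],[0,0,0,0,-1.5,0,5],[0,0,0,0,-1,0,5]]'; python3 -m inch '[[0,0,0,0,0,0,22],[0,0,0,0,0,0,40],[0,0,0,0,0,0,70],[0,0,0,0,0,0,85],[0,0,0,0,0,0,85],[0,0,0,0,0,0,85]]'; python3 where.py
```

```text
time: 24.32
eef_pos: [586.4, -145.8, 1.7]
orientation: [-0.003, 0.989, -0.145, 0.0]
contact_force: [3.3, 10.1, 5.8]
grip_width: 11.3
time: 25.08
eef_pos: [584.9, -150.8, 1.4]
orientation: [-0.0, 0.989, -0.146, -0.0]
contact_force: [-0.3, 0.1, 0.0]
grip_width: 72.5
t 25.075 tcp [ 584.9 -150.8    1.4] xang -16.79 zax [-1.e-04  0.e+00 -1.e+00] F [-0.3  0.1  0. ] w 72.5 q [-0.06  0.62  0.33  1.89 -0.3   0.68  0.15]
```

Released. Rising straight up, then back out of the way of the cameras.

```bash
python3 -m inch '[[0,0,0,0,0,-10,85],[0,0,0,0,0,-20,85],[0,0,0,0,0,-30,85],[0,0,0,0,0,-40,85],[0,0,0,0,0,-40,85],[0,0,0,0,0,-40,85],[0,0,0,0,-40,-20,85],[0,0,0,0,-40,0,85],[0,0,0,0,0,0,85]]'; python3 where.py; python3 - <<'E'
from meas import *
w=snap('wrist','w14');b=snap('side','s14');c=snap('scene','c14')
cv2.imwrite('pics/x14.png',cv2.resize(b['img'][105:205,230:350],(720,600),interpolation=2)[:,:,::-1])
cv2.imwrite('pics/x15.png',cv2.resize(c['img'][110:210,165:285],(720,600),interpolation=2)[:,:,::-1])
E
```

```text
time: 26.2
eef_pos: [609.3, -69.4, 203.1]
orientation: [-0.001, 0.99, -0.143, 0.001]
contact_force: [-0.0, -0.3, -0.8]
grip_width: 72.3
t 26.2 tcp [609.3 -69.4 203.1] xang -16.39 zax [ 0.0024  0.0023 -1.    ] F [-0.  -0.3 -0.8] w 72.3 q [-0.25  0.38  0.4   1.72 -0.17  1.07 -0.09]
```

View pics/x14.png

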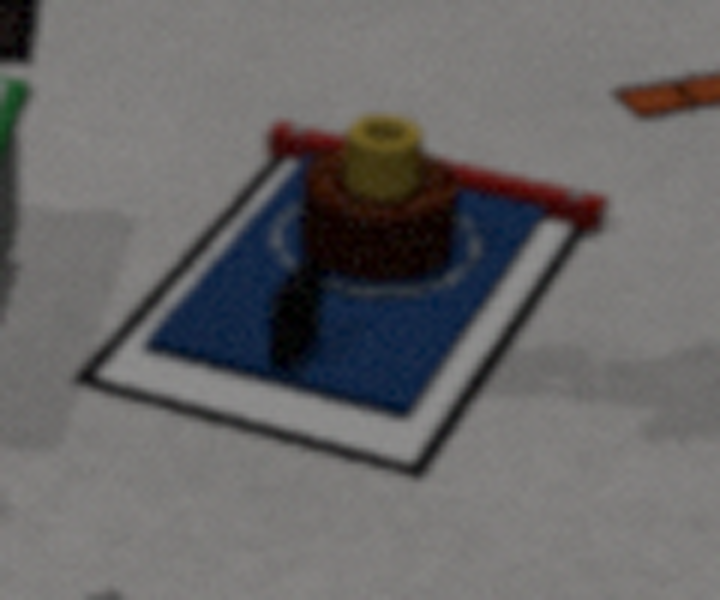

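View pics/x15.png

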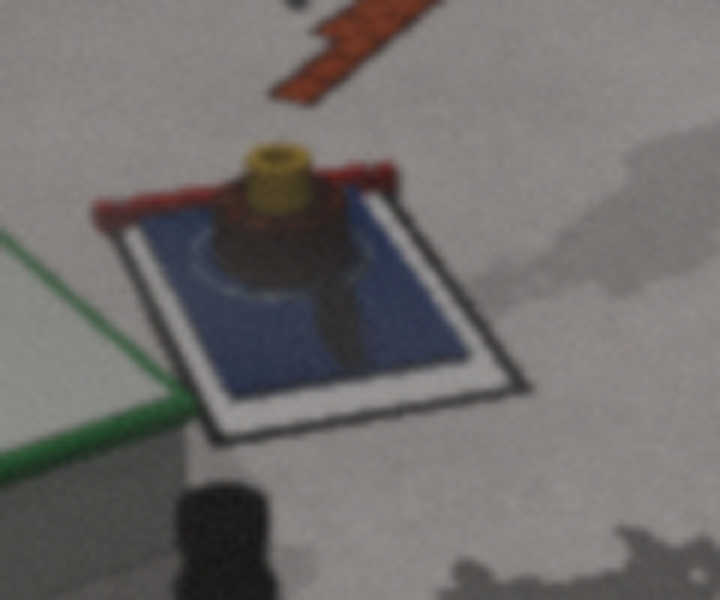

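View pics/w14.png

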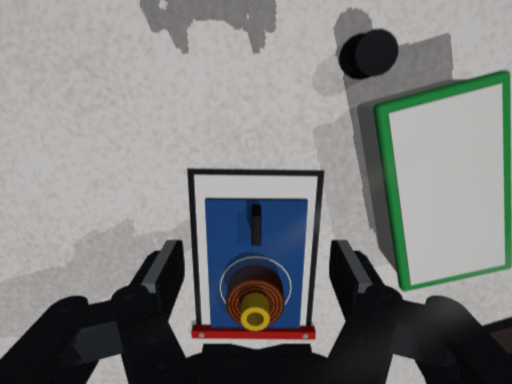

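```bash
python3 - <<'E'
from meas import *
c=load('w14');P=cloud(c);I=c['img'].astype(int)
cv2.imwrite('pics/x16.png',cv2.resize(c['img'][240:350,180:330],(790,580),interpolation=cv2.INTER_NEAREST)[:,:,::-1])
for n in('w14','s14'):
    c=load(n);P=cloud(c);I=c['img'].astype(int);S=I.max(2)-I.min(2)
    m=(abs(P[...,2]-8)<2.5)&(I[...,2]-I[...,0]>25)&(np.hypot(P[...,0]-565,P[...,1]+217)<140)
    r=cv2.minAreaRect(P[m][:,:2].astype(np.float32));print(n,'board',r)
    ctr=np.array([554,-247])
    m=(abs(P[...,2]-8)<3)&(abs(np.hypot(P[...,0]-ctr[0],P[...,1]-ctr[1])-48)<10)&(I[...,2]-I[...,0]<30)&(I.max(2)>75)&(S<45)
    m&=((P[...,:2]-ctr)@np.array([.29,.957])>-25)
    p=P[m][:,:2];A=np.c_[2*p,np.ones(len(p))];s=np.linalg.lstsq(A,(p**2).sum(1),rcond=None)[0];print('circle',len(p),s[:2],np.sqrt(s[2]+s[:2]@s[:2]))
    m=(abs(P[...,2]-43)<3)&(np.hypot(P[...,0]-ctr[0],P[...,1]-ctr[1])<60)&(I[...,0]-I[...,2]>15)
    print('wind',m.sum(),cv2.minEnclosingCircle(P[m][:,:2].astype(np.float32)))
    m=(I[...,0]-I[...,2]>50)&(I[...,0]-I[...,1]>45)&(abs(P[...,2]-13)<3)&(P[...,1]<-260)
    if m.sum()>10: r2=cv2.minAreaRect(P[m][:,:2].astype(np.float32));print('bar',m.sum(),r2, 'dist bar-board centres along x', (np.array(r2[0])-r[0])@np.array([-.295,-.955]))
E
```

```text
w14 board ((564.9671020507812, -218.44845581054688), (200.87388610839844, 129.73040771484375), 73.14270782470703)
circle 292 [ 555.83712732 -247.70181221] 48.588175921210606
wind 1395 ((556.4358520507812, -245.41561889648438), 38.03448486328125)
bar 1022 ((532.349853515625, -319.572265625), (16.115081787109375, 178.57374572753906), 72.4767837524414) dist bar-board centres along x 106.19532669067382
s14 board ((562.9815673828125, -216.28079223632812), (201.84683227539062, 128.03614807128906), 73.2508316040039)
circle 14 [ 554.0656053  -247.74632411] 49.04319067584385
wind 186 ((555.0009155273438, -243.60658264160156), 39.285316467285156)
bar 51 ((530.203369140625, -316.0445556640625), (14.282831192016602, 172.61936950683594), 73.12037658691406) dist bar-board centres along x 104.94396255493163
```

View pics/x16.png

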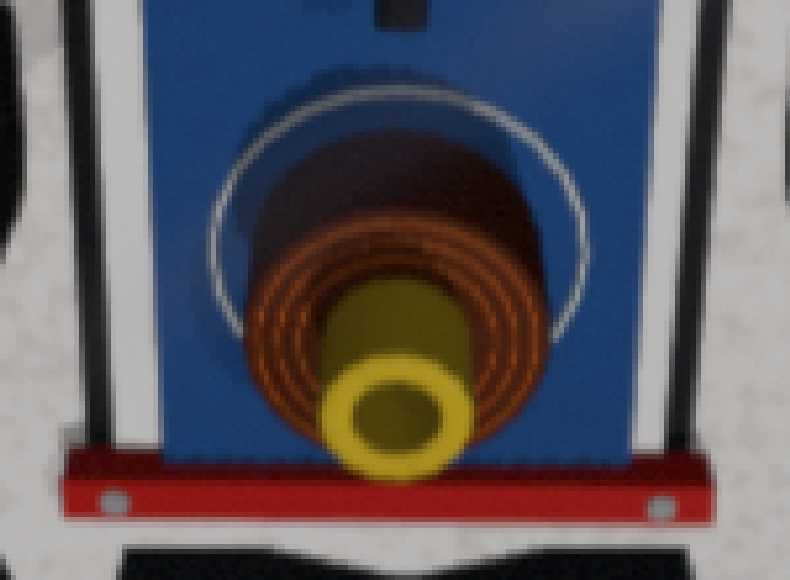

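The front edge meets the bar with no gap, the side margins are even, and the roll stands upright about 2 mm off the circle centre. Handing in.

```bash
python3 -c "
from plant import sign_off,observe
print(observe()['time'],sign_off())"
```

```text
the job is handed in; nothing more can be done
26.35 None
```

I lifted the film roll off its spindle and set it hub up in the white circle. I then slid the board by its fin into the taped outline against the stop bar, let go, backed clear and handed in at 26.35 s of the 56 s allowed.

**Last checks**
- **Flush to the bar:** the distance between the board and bar centres measured 105–106 mm, against 107 mm when flush. The close-up shows no gap. While pushing, the board stopped and the force rose from 8 to 16 N.
- **Between the side lines:** the last margins measured, just before letting go, were about 13.6 mm on the left and 11.8 mm on the right. The back edge was parallel to the back line within 0.1°.
- **Roll in its circle:** about 2 mm off centre in the wrist view and about 4 mm in the side view, with 11 mm allowed.
- **Other things:** I never went near the bystanders, but I took no separate before-and-after measurement of them.

**Checks that failed or disagreed**
- **First grasp missed:** the fingers closed just above the hub, because their real ends sit about 24 mm behind the reported tool point. I went lower and the second try held.
- **Back gap:** at contact it read 28 mm instead of 34 mm. I put this down to seeing the lower edge of the board's back face, and trusted the force and the bar views instead.
- **Camera offsets:** the side and scene views differed by about 3–5 mm, so I relied on the wrist camera for the final alignment.

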